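Tap the shaft clamp's taper key home

ROBOT

A 6-joint arm with a two-finger parallel gripper is mounted at the origin on the work surface. World frame = base frame: x ahead of the robot, y to its left, z up, the work surface at z = 0. Lengths are in m, angles in rad, forces in N, time in s.
With the tool pointing down it reaches from about 0.35 to 0.975 m from the base axis. Payload 4.9 kg.
Tool frame: the origin (TCP) lies at the very end of the fingers, on their centre line; the grasp point (between the pads) lies 19 mm behind it; z points along the fingers, y is the direction in which the jaws open and shut (so a half turn about z gives the same grasp; the last joint's range is limited). The gripper opens to 85 mm and grips with 20 to 120 N. Pads are 22 mm wide; open, the fingers measure 114 mm over their backs; the gripper's body (76 mm by 85 mm) begins 54 mm behind the grasp point. The pads swing forward as they close: fully open they stand 13 mm farther back than shut.
Start: joints at [-1.294, 0.053, 1.613, -0, 1.476, -0.119], TCP at [0.241, -0.577, 0.231] pointing down, gripper open.
Joint ranges: [-3.01, 3.01], [-1.01, 2.22], [0.06, 2.58], [-1.02, 4.17], [0.09, 2.62], [-3.14, 3.14]. Speed limits (rad/s): [2.57, 2.57, 3.14, 3.14, 3.14, 3.14].

INTERFACE

Orientations are given as a rotation vector (axis times angle).
In Python, from station import ctrl gives the robot as it stands.
- The arm moves only by the tool step_arm, never from a script. Its argument "moves" is a list of rows, each a list of 5 numbers: the opening, from 0 (shut) to 1 (fully open), then the shift along the world's x, y, z in m, then the turn about the world's z in degrees. A call has 1 to 20 rows; each row shifts and turns the pose as measured when the row begins; what a row does not reach is not made up. A row lasts 1/8 s, in which the tool goes at most 62.5 mm and 10.7 degrees, less where a joint would pass 70% of its speed; a pose out of reach is approached as far as the arm can. A call is refused whole if a number of a shift passes 0.0625 or a number of a turn 10.7, either way. A call with a gripper value outside its range is refused whole. The fingers move at their own pace and stop on an object; "newtons" is the grip in N (left out, the last holds). Time passes only in rows, so rows that do not move let the fingers close. It gives the time, the measured TCP pose, the force and the opening at its end, in the units of the state.
- ctrl.get_obs(): the state, without advancing time (a new reading comes with each control period).
- ctrl.get_image(name): name is "scene" or "side" or "wrist"; returns a dict with "color" (384x512x3 uint8, red, green, blue), "camera_matrix" (3x3 intrinsics, pixels), "R" (3x3) and "t" (3): a world point X has camera coordinates R X + t; the wrist camera has in their place "T_tool_cam" (4x4, takes a point from camera to tool coordinates, whose origin is the TCP and whose axes are the flange's). Camera axes: x right, y down, z forward; pixel columns grow to the right and rows downward; lengths in m; the calibration is good to about 2 mm. A picture is of the moment at which its call begins: read the wrist's pose just before it. There is no depth.
- ctrl.finish_job(): hands the job in, once; it reports no verdict.
Trained networks look in a picture, given as the dict that the camera call returned (one of the last four; its "shot" number tells which), for a name from the list of things; names that differ only in an ending like _2 or _b are one class to them, and where a whole thing is asked for, a point or a joint stands for the part that bears it (a point fixed in the world has none). Each returns a list of dicts, best first, with "p" (0 to 1); they miss things now and then, are a little off and sometimes report something else, mostly with a low value. They report only what shows in the picture. A call takes as long as a camera call.
- ctrl.spot_in(picture, query): "bbox" ([left, top, right, bottom] in pixels, round what is visible of it).
The state is a dict: "t": time; "q": joint angles; "dq": joint speeds; "effort": joint torques, N m; "tool_pos": TCP position; "tool_rot": TCP orientation; "contact_force": force on the tool from outside, world axes, zero at the start; "wrist_torque": the same for the moment, N m; "opening": finger opening in m.
Only numpy, scipy, OpenCV 4.12 (cv2) and the standard library are available. Lean on these libraries where they do the work, as an engineer would, in place of code of your own. Each camera call takes 0.05 s, during which the arm holds its last target.

TASK

One of the two cast shaft clamps on the bench has its steel taper key still standing proud of its slot (the other clamp's key is already home). Pick up the aluminium drift with the wide black foot and, with its foot, tap the proud key straight down until it stops and goes no further; do not push on that clamp or its key with the gripper or arm. Then stand the drift upright on the bench again, without ever letting it topple, and let go.

Things in the scene. Friction and masses are not known exactly. Their poses are not given: they have to be found in the camera images.
- drift: The tapping tool, standing loose on the bench, 125 mm tall, about 0.25 kg: a plain aluminium shaft 26 mm in diameter (the grip, 30 to 125 mm up) on a wide round foot (black nylon, 44 mm in diameter, 22 mm high, then a 38 mm shoulder). Origin: centre of the flat underside, which strikes; z up the shaft. (A plain 70 mm steel stub without a foot is a bystander.)
- clamp: The clamp with the proud key, fixed: a cast aluminium block 70 (its x) by 54 (its y) by 60 mm high; low feet reach 53 mm to either side in x; an 18 mm steel shaft through it along y, axis 18 mm up, reaches 75 mm to either side. The slot, 38 by 18 mm, is in the middle of its top. Origin: centre of its underside, on the bench. (The like clamp with its key home is a bystander.)
- key_top (a point): Centre of the upper face of the proud steel taper key, 36 mm (along the clamp's x) by 16 mm, flat, over the clamp's origin. Its height above the bench is 93 mm minus the value of joint key: 86 to 93 mm at the start, 68 mm when home (8 mm above the block).
- key (a joint): How far the key has gone down its slot, in m: 0 to 0.007 at the start, 0.025 when home, where it stops dead. It sits tight: it slides down under a push of about 8 N (a little more when fast), stays where it is left and does not spring back.

How it is judged:
On the way, in this order (a step that is already met when the one before it is completed fails the run):
1. the drift is lifted off the bench (height (world z) of drift above 0.03 m), for 0.1 s.
2. the key is home, within 3 mm of its stop, with the drift's foot on it or just above it (value of joint key above 0.022 m and distance between drift and key_top below 0.035 m).
At the end, for the whole second after the job is handed in: The key is within 3 mm of its stop (joint key above 0.022) and the drift stands on the bench, its foot less than 10 mm above it, within 10 degrees of upright, at rest and released (value of joint key above 0.022 m and height (world z) of drift below 0.01 m and angle between drift's own z axis and vertical below 0.17 rad and linear speed of drift below 0.02 m/s and contact force between the fingers and drift below 0.1 N); the robot touches nothing.
It fails at once if the gripper or arm pushes on the clamp or its key with more than 3 N (contact force between any of the fingers, the arm and clamp above 3 N).
It fails at once if the drift is tipped over (more than 50 degrees) (angle between drift's own z axis and vertical above 0.87 rad).
It also fails if it takes over 51 s, if anything falls off the work surface, if the arm or the gripper's body presses on something with over 40 N, if the wrist force passes 120 N, or if a joint passes its speed limit or range.

## Working session

There is one attempt and no reset: what is moved stays moved. The work goes in short steps, Python scripts to look and compute and a tool call to move; the robot and the scene stay as the last step left them, time stands still between calls to the robot, and variables do not carry over. Pictures are saved under pics/ and viewed, and the job is handed in when it is done.

Besides the shell and the picture viewer there is one more tool, called after "Call:" as name(argument=value, ...) on one line, values as JSON. step_arm: Moves the arm, as the interface text tells. Its arguments: {"type":"object","properties":{"moves":{"type":"array","items":{"type":"array","items":{"type":"number"}}},"newtons":{"type":"number"}},"required":["moves"]}

```bash
mkdir -p pics; ls; cat > h.py <<'E'
import numpy as np,cv2
from station import ctrl
def snap(n,tag,qs=()):
    im=ctrl.get_image(n)
    c=im["color"][:,:,::-1].copy()
    for q in qs:
        for d in ctrl.spot_in(im,q)[:4]:
            print(n,q,round(d["p"],2),np.round(d["bbox"],1))
    cv2.imwrite(f"pics/{tag}.png",c)
    return im
def ray(im,u,v):
    d=np.linalg.inv(im["camera_matrix"])@[u,v,1]
    R=np.array(im["R"]);t=np.array(im["t"])
    return -R.T@t,R.T@d
def atz(im,u,v,z):
    c,d=ray(im,u,v);return c+d*(z-c[2])/d[2]
def proj(im,X):
    p=im["camera_matrix"]@(np.array(im["R"])@X+im["t"]);return p[:2]/p[2]
E
python3 - <<'E'
from h import *
for n in("scene","side"):
    im=snap(n,n+"0",("drift","clamp","key_top"))
    print(-np.array(im["R"]).T@im["t"], np.round(im["R"],2).tolist())
im=ctrl.get_image("wrist");cv2.imwrite("pics/wrist0.png",im["color"][:,:,::-1])
print(ctrl.get_obs())
E
```

```text
pics
scene drift 0.65 [233.7 167.6 251.6 218.8]
scene clamp 0.69 [189.7 132.9 230.3 173.9]
scene key_top 0.41 [203.1 137.2 213.3 148.6]
[0.93732857 0.66821047 0.64885186] [[-0.85, 0.52, -0.0], [0.32, 0.51, -0.8], [-0.42, -0.68, -0.6]]
side clamp 0.98 [295.5 134.3 337.6 180.4]
side key_top 0.74 [310.2 134.6 326.9 148.3]
[0.1920375  0.53984798 0.78716016] [[-0.85, -0.53, -0.02], [-0.39, 0.64, -0.67], [0.37, -0.56, -0.74]]
{'t': 0.45, 'q': array([-1.29401725e+00,  5.27258599e-02,  1.61297622e+00,  2.75204395e-07,
        1.47600469e+00, -1.19001525e-01]), 'dq': array([ 0.00181457, -0.00116973, -0.00152001,  0.00190121, -0.00218919,
        0.00020331]), 'effort': array([-2.81420489e-04, -3.93124580e+01, -3.69912958e+01, -7.76903312e-05,
        1.86304998e-03, -1.30199936e-06]), 'tool_pos': array([ 0.24094035, -0.57663378,  0.23124194]), 'tool_rot': array([-3.08016829e+00, -6.17618620e-01,  1.36973676e-05]), 'contact_force': array([ 0.48570692,  0.00921198, -0.12315384]), 'wrist_torque': array([-0.06917825,  0.03117177,  0.02952776]), 'opening': 0.08534935342898149}
```

View pics/scene0.png

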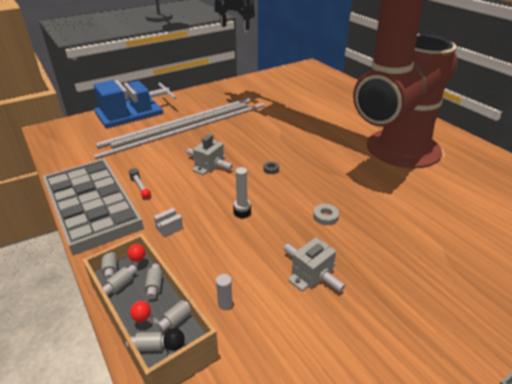

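View pics/side0.png

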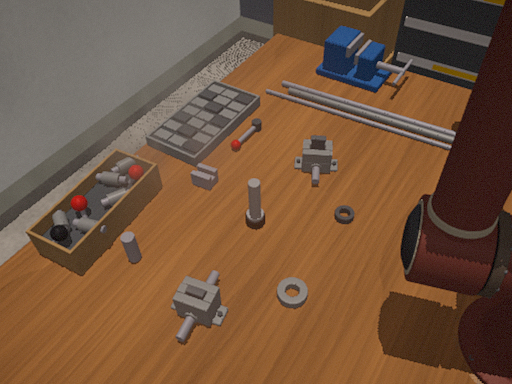

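View pics/wrist0.png

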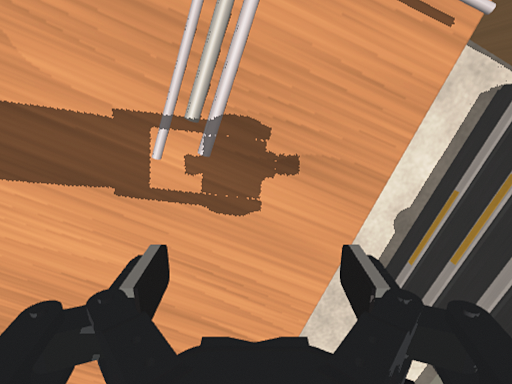

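The scene view shows the drift at about (242,193), the proud clamp at (208,155) and the home clamp at (313,262). In the side view the drift is at (255,205) and the proud clamp at (317,158). Next I'll zoom in and triangulate.

```bash
python3 - <<'E'
from h import *
s=ctrl.get_image("scene");d=ctrl.get_image("side")
for im,n,(x0,y0,x1,y1) in((s,"s",(180,120,270,230)),(d,"d",(240,120,350,235))):
    c=im["color"][y0:y1,x0:x1,::-1]
    c=cv2.resize(c,None,fx=5,fy=5,interpolation=cv2.INTER_CUBIC);cv2.imwrite(f"pics/z{n}.png",c)
import pickle;pickle.dump((s,d),open("im.pkl","wb"))
E
```

```text
(no output)
```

View pics/zs.png

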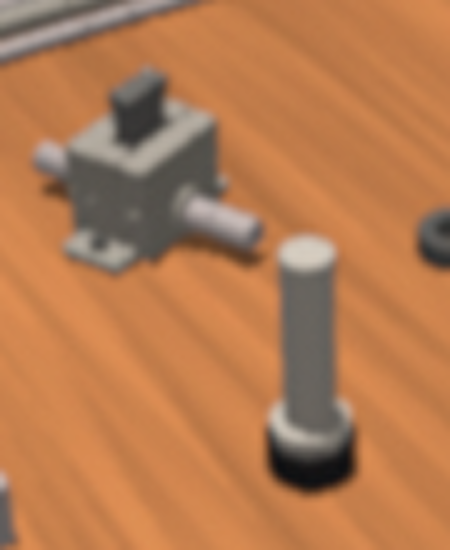

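View pics/zd.png

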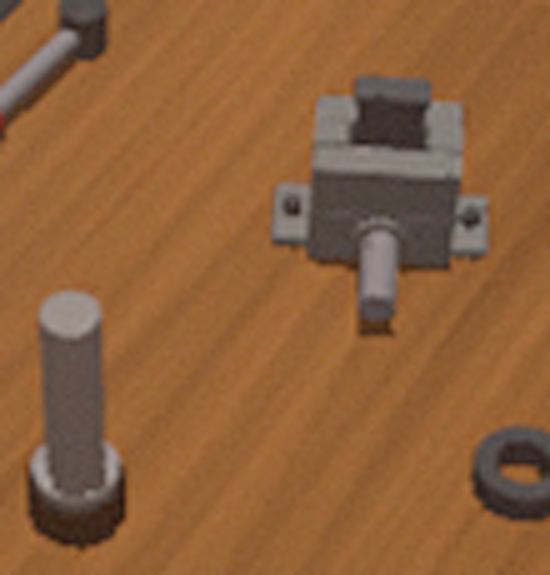

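```bash
python3 - <<'E'
from h import *
import pickle;s,d=pickle.load(open("im.pkl","rb"))
S=lambda u,v:(180+u/5,120+v/5); D=lambda u,v:(240+u/5,120+v/5)
def tri(a,b):
    A=np.zeros((3,3));B=np.zeros(3)
    for im,p in((s,a),(d,b)):
        c,r=ray(im,*p);r/=np.linalg.norm(r);P=np.eye(3)-np.outer(r,r);A+=P;B+=P@c
    return np.linalg.solve(A,B)
for n,a,b,z in(("drift",S(307,254),D(71,315),.125),("key",S(138,88),D(393,84),.09)):
    print(n,tri(a,b).round(4),atz(s,*a,z).round(4),atz(d,*b,z).round(4))
for p in((68,150),(137,175),(216,122),(150,98)):print("s",atz(s,*S(*p),.06).round(4))
for p in((313,172),(462,178),(463,103),(318,97)):print("d",atz(d,*D(*p),.06).round(4))
print("footS",atz(s,*S(311,462),.011),"footD",atz(d,*D(78,500),.011))
print(s["camera_matrix"])
E
```

```text
drift [0.557  0.0007 0.1212] [0.5598 0.0063 0.125 ] [0.5551 0.0032 0.125 ]
key [ 0.5278 -0.2323  0.0851] [ 0.532  -0.2208  0.09  ] [ 0.5267 -0.23    0.09  ]
s [ 0.5721 -0.229   0.06  ]
s [ 0.5519 -0.1869  0.06  ]
s [ 0.4906 -0.2125  0.06  ]
s [ 0.5095 -0.255   0.06  ]
d [ 0.544  -0.1872  0.06  ]
d [ 0.4826 -0.2193  0.06  ]
d [ 0.5058 -0.2678  0.06  ]
d [ 0.5678 -0.2358  0.06  ]
footS [0.5642735  0.01321759 0.011     ] footD [0.55381447 0.00504669 0.011     ]
[[415.43245213   0.         252.33433543]
 [  0.         415.43245213 187.95407198]
 [  0.           0.           1.        ]]
```

Call:
step_arm(moves=[[1,0.027,0.048,0.004,0],[1,0.027,0.048,0.004,0],[1,0.027,0.048,0.004,0],[1,0.027,0.048,0.004,0],[1,0.027,0.048,0.004,0],[1,0.027,0.048,0,0],[1,0.027,0.048,0,0],[1,0.027,0.048,0,0],[1,0.027,0.048,0,0],[1,0,0,0,0]], newtons=60)

```text
t: 1.8
tool_pos: [0.4889, -0.1311, 0.2538]
tool_rot: [3.077, 0.613, 0.009]
contact_force: [-0.4, -0.6, 0.2]
opening: 0.0855
```

```bash
cat >> h.py <<'E'
from scipy.spatial.transform import Rotation as Ro
def wsnap(tag=None):
    o=ctrl.get_obs();im=ctrl.get_image("wrist")
    T=np.eye(4);T[:3,:3]=Ro.from_rotvec(o["tool_rot"]).as_matrix();T[:3,3]=o["tool_pos"]
    W=np.linalg.inv(T@np.array(im["T_tool_cam"]))
    g=dict(im);g["R"]=W[:3,:3];g["t"]=W[:3,3]
    if tag:cv2.imwrite(f"pics/{tag}.png",im["color"][:,:,::-1])
    return o,im,g
E
python3 - <<'E'
from h import *
o,im,g=wsnap("w1")
print(o["tool_pos"],o["tool_rot"],np.round(im["T_tool_cam"],3).tolist(),g["camera_matrix"].tolist())
for q in("drift","clamp","key_top"):
    for d in ctrl.spot_in(im,q)[:3]:print(q,d["p"],np.round(d["bbox"]))
E
```

```text
[ 0.4889328  -0.13112209  0.25383014] [3.07686757 0.61294308 0.00879047] [[-0.0, -0.954, -0.3, 0.077], [1.0, -0.001, 0.001, -0.001], [-0.001, -0.3, 0.954, -0.142], [0.0, 0.0, 0.0, 1.0]] [[295.2814177991267, 0.0, 254.21048772341348], [0.0, 295.2814177991267, 190.96474813053868], [0.0, 0.0, 1.0]]
drift 0.87 [122.  34. 194.  86.]
drift 0.44 [339. 152. 360. 192.]
clamp 0.81 [276. 120. 396. 197.]
key_top 0.85 [340. 155. 361. 189.]
```

View pics/w1.png

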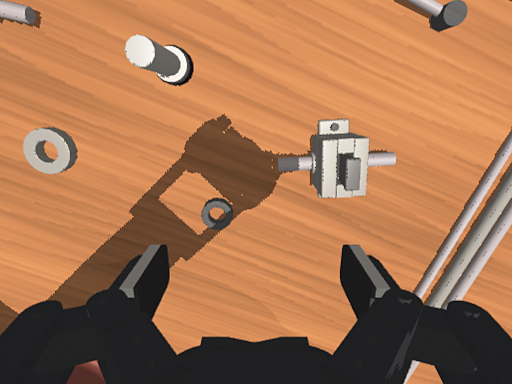

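The wrist view shows the drift top at about (140,51) with its foot at (176,65). The proud clamp is centred at (345,165), with its key top at about (353,173).

```bash
python3 - <<'E'
from h import *
o,im,g=wsnap("w2")
c=im["color"][110:210,260:410,::-1];cv2.imwrite("pics/w2k.png",cv2.resize(c,None,fx=5,fy=5,interpolation=cv2.INTER_CUBIC))
c=im["color"][20:100,110:210,::-1];cv2.imwrite("pics/w2d.png",cv2.resize(c,None,fx=6,fy=6,interpolation=cv2.INTER_CUBIC))
import pickle;pickle.dump(g,open("g.pkl","wb"))
print(atz(g,140,51,.125),atz(g,176,65,.026),atz(g,353,173,.09))
E
```

```text
[ 0.5579676  -0.00267187  0.125     ] [ 0.55948206 -0.00819936  0.026     ] [ 0.52834326 -0.23210697  0.09      ]
```

View pics/w2k.png

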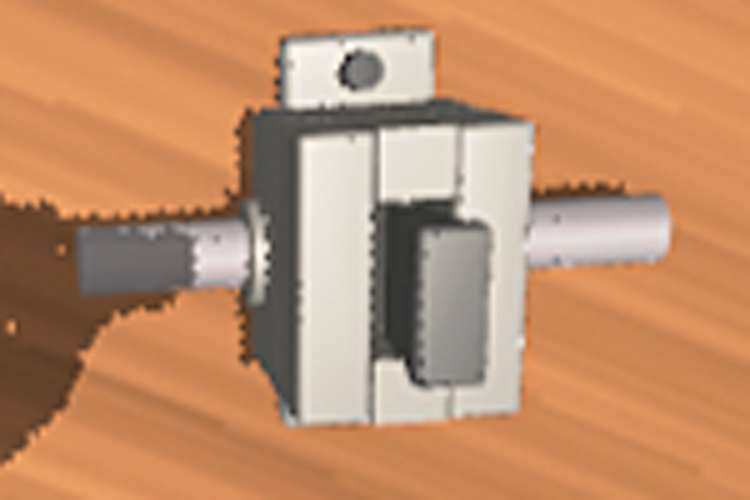

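View pics/w2d.png

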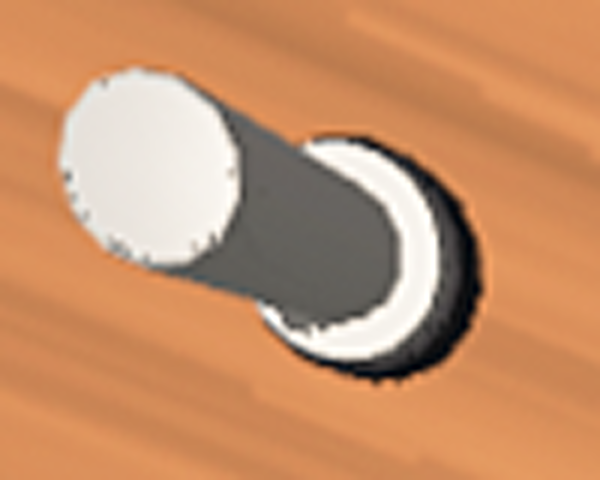

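```bash
python3 - <<'E'
from h import *
import pickle;g=pickle.load(open("g.pkl","rb"))
f=lambda n,p,z:print(n,atz(g,*p,z).round(4))
f("drift top",(110+150/6,20+167/6),.125);f("shoulder",(110+352/6,20+248/6),.03)
f("key90",(260+452/5,110+303/5),.090);f("block",(260+413/5,110+273/5),.06)
for p in((300,138),(533,122),(520,412),(298,422)):f("c",(260+p[0]/5,110+p[1]/5),.06)
print(ctrl.get_obs()["tool_pos"])
E
```

```text
drift top [0.5587 0.0018 0.125 ]
shoulder [ 5.6e-01 -3.0e-04  3.0e-02]
key90 [ 0.5296 -0.2283  0.09  ]
block [ 0.5299 -0.2287  0.06  ]
c [ 0.548  -0.1907  0.06  ]
c [ 0.5711 -0.2379  0.06  ]
c [ 0.5092 -0.2681  0.06  ]
c [ 0.487  -0.2198  0.06  ]
[ 0.48743322 -0.13520853  0.25364701]
```

Call:
step_arm(moves=[[1,0.018,0.034,0,0],[1,0.018,0.034,0,0],[1,0.018,0.034,0,0],[1,0.018,0.034,0,0],[1,0,0,0,0]])

```text
t: 2.68
tool_pos: [0.5599, -0.004, 0.2537]
tool_rot: [3.082, 0.577, 0.008]
contact_force: [-0.2, -0.3, 0.1]
opening: 0.0851
```

```bash
python3 - <<'E'
from h import *
o,im,g=wsnap("w3");print(o["tool_pos"])
for d in ctrl.spot_in(im,"drift")[:2]:print(d["p"],np.round(d["bbox"]))
print(proj(g,np.array([.559,.001,.125])))
E
```

```text
[ 0.55993259 -0.00398156  0.25369919]
0.85 [229. 142. 268. 195.]
0.53 [402. 239. 432. 279.]
[249.29704798 182.22831983]
```

View pics/w3.png

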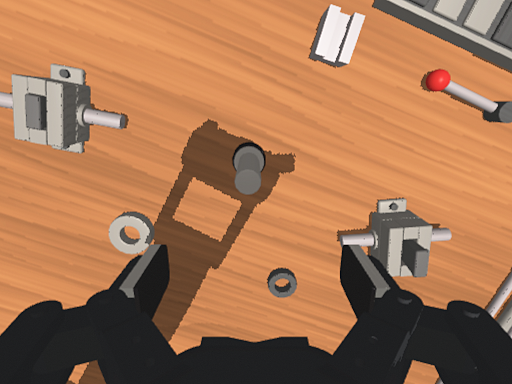

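The drift top is at (248,182), which matches my projection. Now I descend, checking partway.

Call:
step_arm(moves=[[1,0,0.004,-0.03,0],[1,0,0,-0.03,0],[1,0,0,-0.03,0],[1,0,0,-0.02,0],[1,0,0,0,0]])

```text
t: 3.4
tool_pos: [0.558, -0.0094, 0.1425]
tool_rot: [3.082, 0.555, 0.011]
contact_force: [-0.3, 0.8, -0.4]
opening: 0.0852
```

Call:
step_arm(moves=[[1,0.0,0.01,0,0],[1,0,0,0,0],[1,0,0,0,0]])

```text
t: 3.78
tool_pos: [0.56, 0.0006, 0.1463]
tool_rot: [3.081, 0.554, 0.02]
contact_force: [2.4, -0.4, 1.6]
opening: 0.0857
```

```bash
python3 - <<'E'
from h import *
o,im,g=wsnap("w4");print(o["tool_pos"])
print(proj(g,np.array([.559,.001,.125])))
E
```

```text
[0.56003311 0.00056129 0.14627107]
[254.67999555 232.59468134]
```

View pics/w4.png

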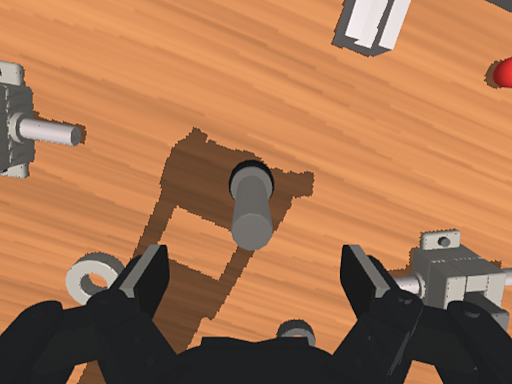

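Call:
step_arm(moves=[[1,0,0,-0.02,0],[1,0,0,-0.02,0],[1,0,0,-0.018,0],[1,0,0,-0.01,0],[1,0,0,0,0]])

```text
t: 4.45
tool_pos: [0.559, 0.0008, 0.0728]
tool_rot: [3.081, 0.555, 0.018]
contact_force: [-0.2, -0.7, -0.8]
opening: 0.0853
```

Call:
step_arm(moves=[[0.5,0,0,0.004,0],[0.4,0,0,0,0],[0.3,0,0,0,0],[0.2,0,0,0,0],[0.1,0,0,0,0],[0,0,0,0,0],[0,0,0,0,0],[0,0,0,0,0]], newtons=60)

```text
t: 5.45
tool_pos: [0.5606, 0.0006, 0.0793]
tool_rot: [3.08, 0.554, 0.024]
contact_force: [-0.5, 0.1, -1.1]
opening: 0.0249
```

```bash
python3 - <<'E'
from h import *
s=snap("scene","s5");o,im,g=wsnap("w5");print(o)
c=s["color"][120:270,150:350,::-1];cv2.imwrite("pics/s5z.png",cv2.resize(c,None,fx=4,fy=4))
E
```

```text
{'t': 5.5, 'q': array([-0.12820809,  0.03348479,  1.89926653, -0.00755967,  1.19061564,
        1.08925844]), 'dq': array([-1.05429038e-03,  1.48859932e-03,  4.48002472e-04, -1.86684695e-03,
        1.71311566e-03,  4.70190114e-05]), 'effort': array([ 2.60126044e-02, -3.50581741e+01, -3.35150850e+01, -3.63392977e-02,
       -2.77554762e-02, -1.51793243e-03]), 'tool_pos': array([0.56054026, 0.00057359, 0.07924752]), 'tool_rot': array([3.07984688, 0.55419003, 0.02389357]), 'contact_force': array([-0.02112564, -0.14875189, -0.88950286]), 'wrist_torque': array([ 0.03749967,  0.03067124, -0.01403035]), 'opening': 0.024620154741869908}
```

View pics/s5z.png

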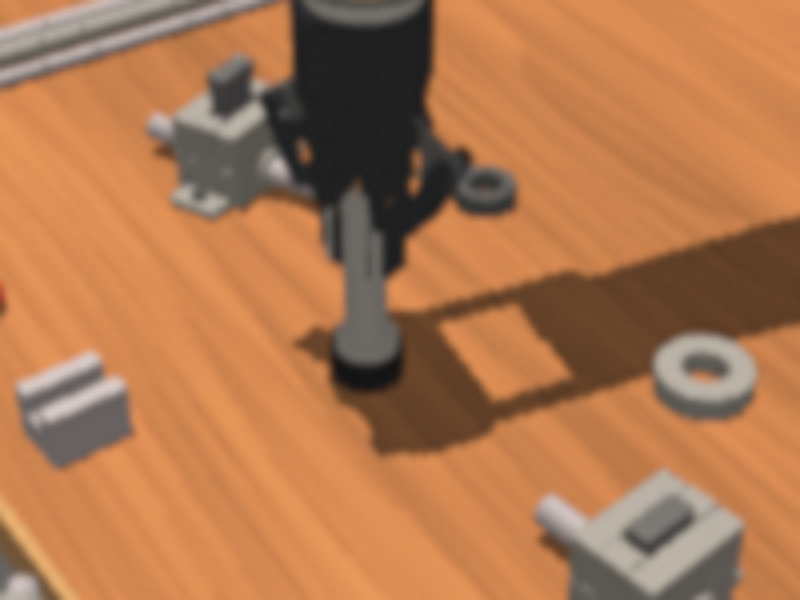

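View pics/w5.png

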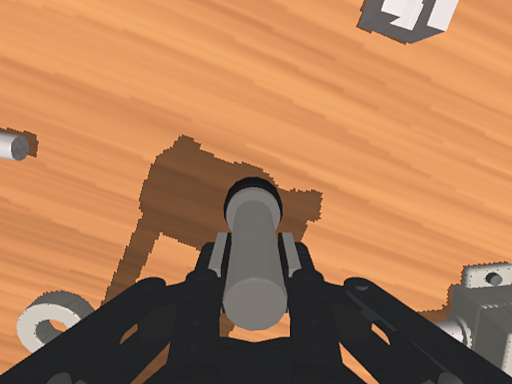

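Call:
step_arm(moves=[[0,0,0,0.02,0],[0,0,0,0.03,0],[0,0,0,0.03,0],[0,0,0,0.03,0],[0,0,0,0.02,0],[0,0,0,0,0]])

```text
t: 6.3
tool_pos: [0.5592, 0.0008, 0.2182]
tool_rot: [3.079, 0.554, 0.026]
contact_force: [0.6, -0.0, -3.2]
opening: 0.0248
```

Call:
step_arm(moves=[[0,-0.003,-0.024,0,0],[0,-0.004,-0.03,0,0],[0,-0.004,-0.03,0,0],[0,-0.004,-0.03,0,0],[0,-0.004,-0.03,0,0],[0,-0.004,-0.03,0,0],[0,-0.003,-0.02,0,0],[0,0,0,0,0]])

```text
t: 7.3
tool_pos: [0.5278, -0.1967, 0.2117]
tool_rot: [3.085, 0.559, 0.012]
contact_force: [-0.6, -0.2, -1.7]
opening: 0.0247
```

```bash
python3 - <<'E'
from h import *
s=snap("scene","s6");d=snap("side","d6");o,im,g=wsnap("w6");print(o["tool_pos"],o["tool_rot"],o["contact_force"],o["opening"])
a=cv2.resize(s["color"][80:200,150:280,::-1],(400,370),interpolation=cv2.INTER_CUBIC)
b=cv2.resize(d["color"][70:190,255:385,::-1],(400,370),interpolation=cv2.INTER_CUBIC)
cv2.imwrite("pics/sd6.png",np.hstack([a,b]))
E
```

```text
[ 0.52811188 -0.19549309  0.2118063 ] [3.08508676 0.56142179 0.01208   ] [ 0.01764623 -0.4687459  -1.75654956] 0.024968389461352308
```

View pics/sd6.png

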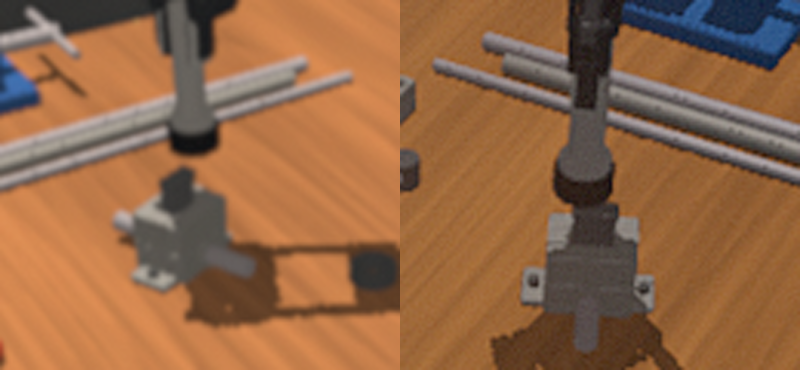

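View pics/w6.png

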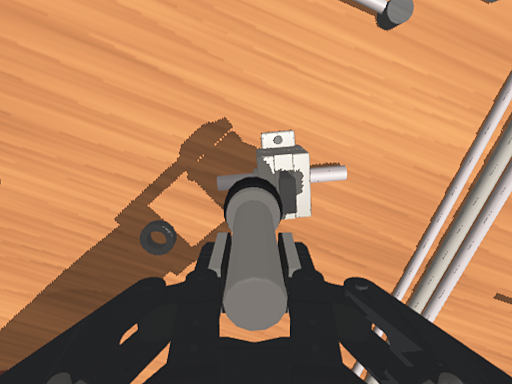

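Call:
step_arm(moves=[[0,0,-0.017,-0.006,0],[0,0,-0.016,-0.006,0],[0,0,0,0,0],[0,0,0,0,0]])

```text
t: 7.95
tool_pos: [0.5286, -0.2291, 0.1987]
tool_rot: [3.085, 0.566, 0.012]
contact_force: [0.7, -0.1, -2.0]
opening: 0.0249
```

```bash
cat >v.py <<'E'
import sys
from h import *
t=sys.argv[1]
s=ctrl.get_image("scene");d=ctrl.get_image("side");o,im,g=wsnap("w"+t);print(o["tool_pos"],o["tool_rot"],o["contact_force"],o["opening"])
p=o["tool_pos"]
L=[]
for c,n in((s,"scene"),(d,"side")):
    q=c["color"][:,:,::-1];u,v=proj(c,np.array([.529,-.229,.09]));u0,v0=int(u)-40,int(v)-60
    z=cv2.resize(q[v0:v0+90,u0:u0+80],None,fx=5,fy=5,interpolation=cv2.INTER_CUBIC)
    print(n,"foot bottom proj",((proj(c,p-[0,0,.0793])-[u0,v0])*5).round(),"key",((np.array([u,v])-[u0,v0])*5).round(),"crop",u0,v0)
    L.append(z)
cv2.imwrite("pics/v%s.png"%t,np.hstack(L))
E
python3 v.py 7
```

```text
[ 0.52860594 -0.22890958  0.1988237 ] [3.0842405  0.5663105  0.01214404] [-0.0471534   0.1798321  -1.62729716] 0.025055999868177525
scene foot bottom proj [198. 251.] key [201. 300.] crop 167 76
side foot bottom proj [208. 254.] key [203. 304.] crop 277 76
```

View pics/v7.png

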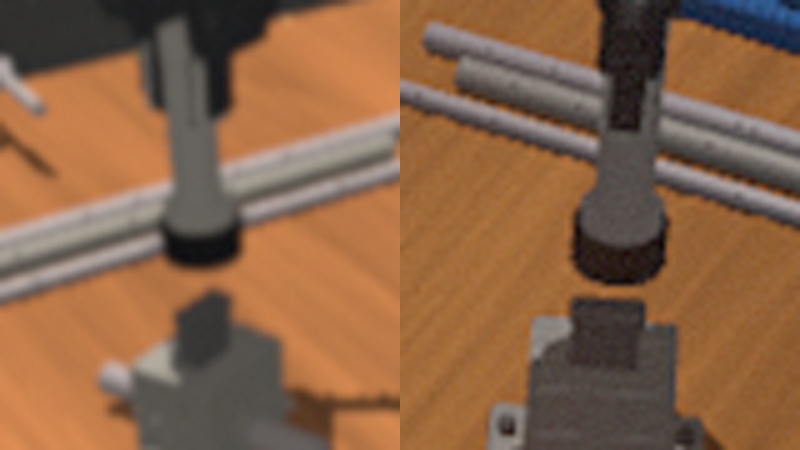

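View pics/w7.png

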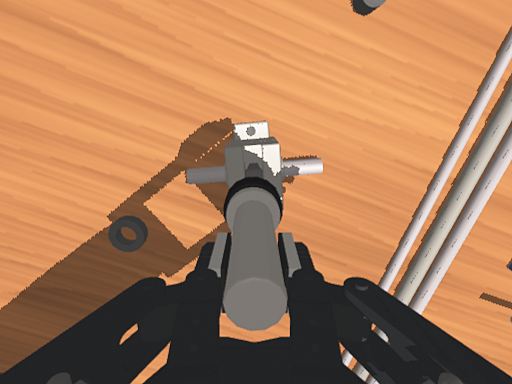

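Call:
step_arm(moves=[[0,0.001,0.001,-0.008,0],[0,0.001,0,-0.007,0],[0,0,0,-0.004,0],[0,0,0,0,0]], newtons=100)

```text
t: 8.6
tool_pos: [0.5308, -0.2269, 0.1784]
tool_rot: [3.084, 0.568, 0.012]
contact_force: [0.3, -0.1, -2.9]
opening: 0.024
```

```bash
python3 v.py 8
```

```text
[ 0.53100125 -0.22716882  0.17901795] [3.08349013 0.56791701 0.01328299] [-0.07005234  0.1996941  -2.06651366] 0.024322446432943772
scene foot bottom proj [198. 287.] key [201. 300.] crop 167 76
side foot bottom proj [199. 288.] key [203. 304.] crop 277 76
```

View pics/v8.png

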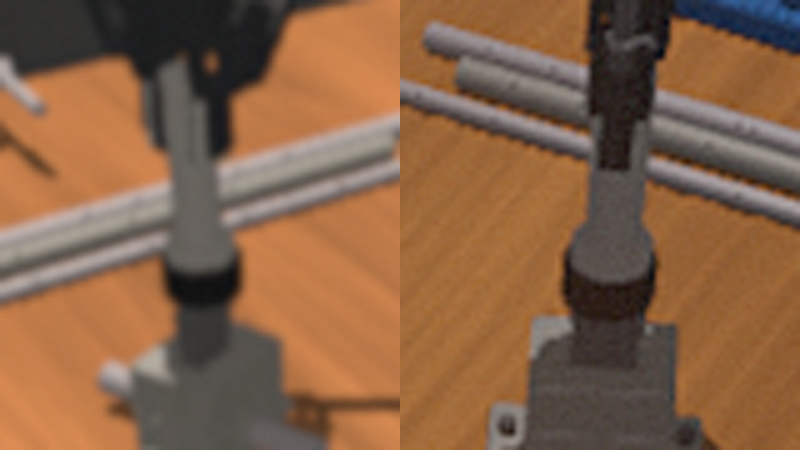

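The foot hangs centred just over the key, so I'll push down slowly.

Call:
step_arm(moves=[[0,0,0,-0.004,0],[0,0,0,-0.004,0],[0,0,0,-0.004,0],[0,0,0,-0.004,0]])

```text
t: 9.25
tool_pos: [0.5319, -0.2277, 0.1652]
tool_rot: [3.082, 0.567, 0.017]
contact_force: [-3.2, 1.8, 4.7]
opening: 0.024
```

Call:
step_arm(moves=[[0,-0.001,0,-0.004,0],[0,0,0,-0.004,0],[0,0,0,-0.004,0]])

```text
t: 9.62
tool_pos: [0.5319, -0.2276, 0.1572]
tool_rot: [3.081, 0.568, 0.02]
contact_force: [-3.4, 1.5, 5.2]
opening: 0.0238
```

Call:
step_arm(moves=[[0,-0.001,0,-0.004,0],[0,0,0,-0.003,0]])

```text
t: 9.88
tool_pos: [0.5317, -0.2277, 0.1528]
tool_rot: [3.081, 0.568, 0.023]
contact_force: [-3.1, 1.4, 5.3]
opening: 0.024
```

Call:
step_arm(moves=[[0,0,0,-0.004,0],[0,0,0,-0.004,0]])

```text
t: 10.12
tool_pos: [0.532, -0.2278, 0.1472]
tool_rot: [3.08, 0.568, 0.023]
contact_force: [-5.0, 2.7, 14.0]
opening: 0.0238
```

Call:
step_arm(moves=[[0,0,0,-0.004,0],[0,0,0,-0.004,0]])

```text
t: 10.38
tool_pos: [0.5329, -0.2279, 0.1472]
tool_rot: [3.081, 0.569, 0.023]
contact_force: [-8.6, 4.2, 18.2]
opening: 0.0239
```

```bash
python3 v.py 9
```

```text
[ 0.53285497 -0.22793304  0.14722993] [3.08058077 0.56883907 0.02338057] [-9.02087031  5.11409901 18.66424697] 0.02417640673009652
scene foot bottom proj [198. 338.] key [201. 300.] crop 167 76
side foot bottom proj [191. 338.] key [203. 304.] crop 277 76
```

View pics/v9.png

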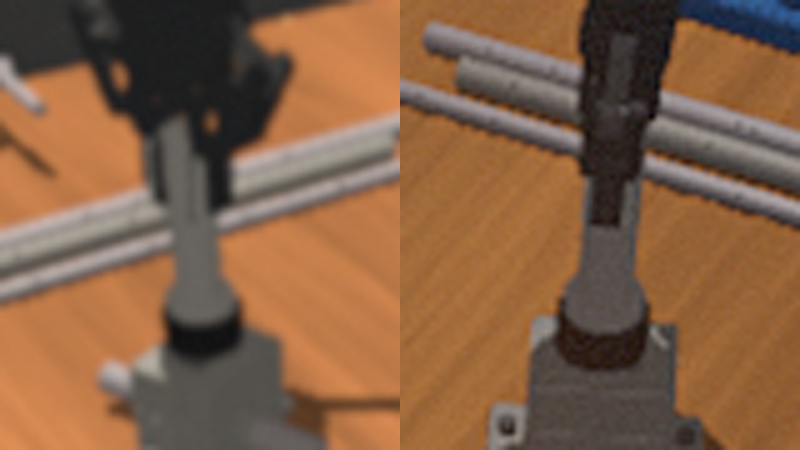

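View pics/w9.png

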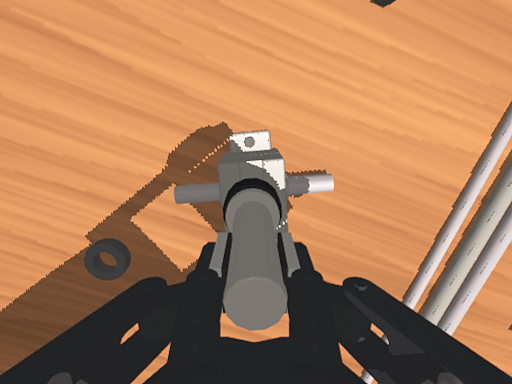

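The key stopped dead at TCP z 0.147, exactly the value expected for home, while the force rose from 5 N to 18 N. I'll lift off and check.

Call:
step_arm(moves=[[0,-0.001,0,0.005,0],[0,0,0,0.015,0],[0,0,0,0.02,0],[0,0,0,0.02,0],[0,0,0,0.01,0],[0,0,0,0,0]])

```text
t: 11.28
tool_pos: [0.5321, -0.2283, 0.2218]
tool_rot: [3.079, 0.568, 0.026]
contact_force: [0.2, -0.6, -2.4]
opening: 0.0242
```

```bash
python3 v.py 10
```

```text
[ 0.53152159 -0.22792267  0.22030718] [3.08030174 0.56866124 0.02314192] [-0.2183778  -0.03336024 -2.39127922] 0.024050919367430052
scene foot bottom proj [191. 217.] key [201. 300.] crop 167 76
side foot bottom proj [205. 215.] key [203. 304.] crop 277 76
```

View pics/v10.png

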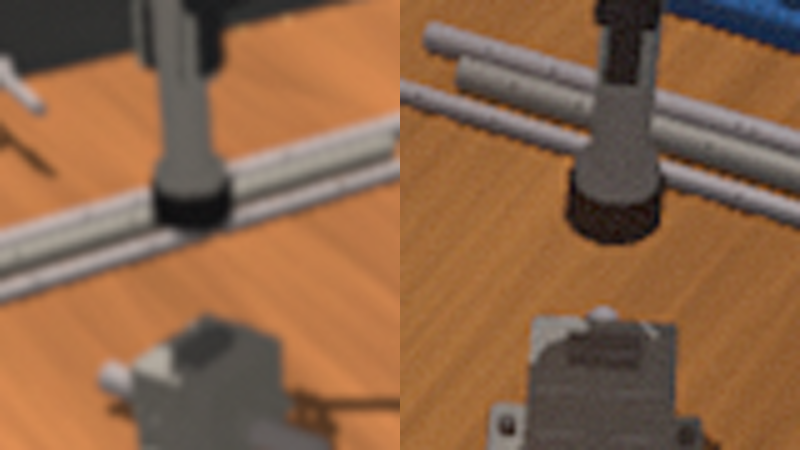

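The key now sits low, level with the one in the other clamp. Next I take the drift back to its old spot.

Call:
step_arm(moves=[[0,0.003,0.02,0,0],[0,0.004,0.03,0,0],[0,0.004,0.03,0,0],[0,0.004,0.03,0,0],[0,0.004,0.03,0,0],[0,0.004,0.03,0,0],[0,0.003,0.025,0,0],[0,0,0.01,0,0],[0,0,0,0,0],[0,0,0,0,0]])

```text
t: 12.68
tool_pos: [0.5528, -0.0081, 0.2112]
tool_rot: [-3.088, -0.575, -0.004]
contact_force: [0.2, -0.3, -1.3]
opening: 0.0243
```

Call:
step_arm(moves=[[0,0,0,-0.03,0],[0,0,0,-0.03,0],[0,0,0,-0.025,0],[0,0,0,-0.015,0],[0,0,0,0,0],[0,0,0,0,0]])

```text
t: 13.42
tool_pos: [0.5542, -0.013, 0.1111]
tool_rot: [3.088, 0.564, 0.011]
contact_force: [0.5, 0.4, -2.7]
opening: 0.0239
```

Call:
step_arm(moves=[[0,0,0,-0.01,0],[0,0,0,-0.008,0],[0,0,0,-0.004,0],[0,0,0,0,0],[0,0,0,0,0]])

```text
t: 14.05
tool_pos: [0.5558, -0.0131, 0.09]
tool_rot: [3.087, 0.564, 0.017]
contact_force: [0.6, 0.6, -1.8]
opening: 0.0241
```

```bash
python3 - <<'E'
from h import *
s=ctrl.get_image("scene");d=ctrl.get_image("side")
a=cv2.resize(s["color"][130:250,190:300,::-1],(400,436),interpolation=cv2.INTER_CUBIC)
b=cv2.resize(d["color"][140:260,200:310,::-1],(400,436),interpolation=cv2.INTER_CUBIC)
cv2.imwrite("pics/p11.png",np.hstack([a,b]));o=ctrl.get_obs();print(o["tool_pos"],o["tool_rot"],o["contact_force"])
E
```

```text
[ 0.55578637 -0.0131234   0.09008581] [3.08692498 0.56420865 0.01683949] [-2.95876334e-01 -1.08632977e-04 -2.35687143e+00]
```

View pics/p11.png

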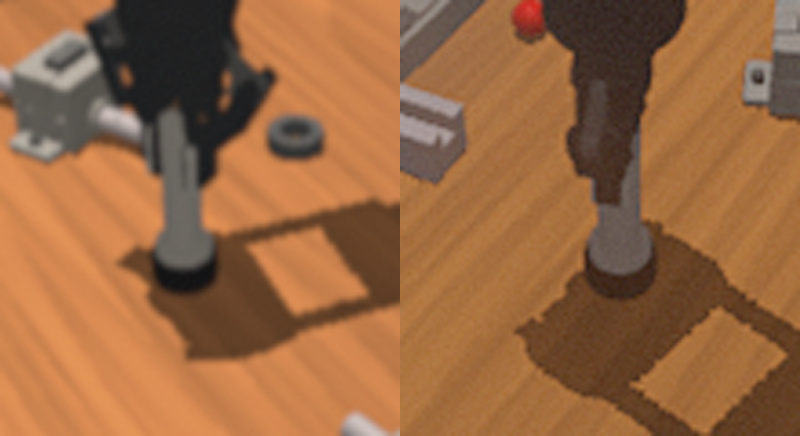

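The drift is upright, about 11 mm above the bench. I'll lower it slowly until it touches.

Call:
step_arm(moves=[[0,0,0,-0.004,0],[0,0,0,-0.003,0],[0,0,0,-0.002,0],[0,0,0,0,0]])

```text
t: 14.65
tool_pos: [0.5559, -0.0132, 0.0807]
tool_rot: [3.087, 0.564, 0.017]
contact_force: [-0.1, -0.5, -1.6]
opening: 0.024
```

Call:
step_arm(moves=[[0,0,0,-0.002,0],[0,0,0,-0.002,0],[0,0,0,0,0]], newtons=60)

```text
t: 15.02
tool_pos: [0.5572, -0.013, 0.08]
tool_rot: [3.087, 0.564, 0.02]
contact_force: [-0.1, 0.1, -2.7]
opening: 0.0243
```

Call:
step_arm(moves=[[0,0,0,-0.003,0],[0,0,0,-0.002,0]], newtons=60)

```text
t: 15.28
tool_pos: [0.5586, -0.0129, 0.0795]
tool_rot: [3.087, 0.564, 0.022]
contact_force: [-6.4, 0.2, 10.4]
opening: 0.0242
```

The foot is down (force +10 N, z 0.0795, tilt as at the grasp). Now I'll ease off and open.

Call:
step_arm(moves=[[0,0,0,0,0],[0.33,0,0,0,0],[0.4,0,0,0,0],[0.5,0,0,0,0],[0.7,0,0,0,0],[1,0,0,0,0],[1,0,0,0,0],[1,0,0,0,0],[1,0,0,0,0],[1,0,0,0,0]], newtons=20)

```text
t: 16.52
tool_pos: [0.5592, -0.0131, 0.0793]
tool_rot: [3.086, 0.564, 0.024]
contact_force: [-0.1, 1.1, -0.5]
opening: 0.0852
```

```bash
python3 - <<'E'
from h import *
o,im,g=wsnap("w12");print(o["tool_pos"],o["opening"],o["contact_force"])
E
```

```text
[ 0.55915148 -0.01309681  0.07926256] 0.08519287661813404 [-0.05954013  1.05130692 -0.49520447]
```

View pics/w12.png

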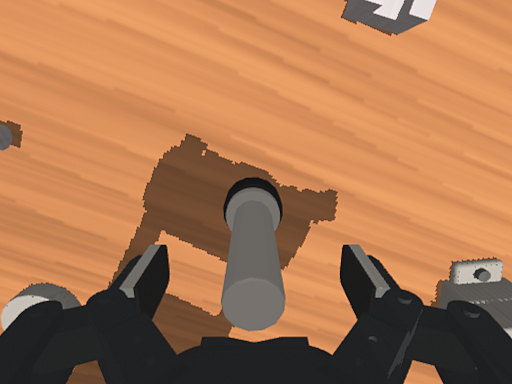

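The fingers are open and clear on both sides of the standing drift, so I retreat straight up.

Call:
step_arm(moves=[[1,0,0,0.01,0],[1,0,0,0.02,0],[1,0,0,0.03,0],[1,0,0,0.03,0],[1,0,0,0.03,0],[1,0,0,0.03,0],[1,0,0,0,0],[1,0,0,0,0],[1,0,0,0,0]])

```text
t: 17.7
tool_pos: [0.558, -0.0129, 0.2365]
tool_rot: [3.086, 0.564, 0.026]
contact_force: [-0.1, 0.1, -0.3]
opening: 0.0855
```

```bash
python3 - <<'E'
from h import *
s=ctrl.get_image("scene");d=ctrl.get_image("side")
a=cv2.resize(s["color"][120:240,180:290,::-1],(400,436),interpolation=cv2.INTER_CUBIC)
b=cv2.resize(d["color"][120:240,230:340,::-1],(400,436),interpolation=cv2.INTER_CUBIC)
cv2.imwrite("pics/p13.png",np.hstack([a,b]));o=ctrl.get_obs();print(o["t"],o["tool_pos"],o["contact_force"])
E
```

```text
17.8 [ 0.55775509 -0.0128463   0.23611615] [ 0.72216229 -0.18241426  0.78719519]
```

View pics/p13.png

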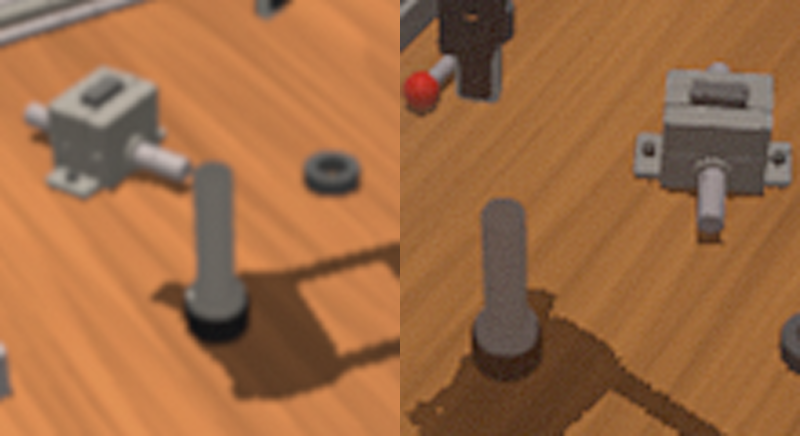

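The drift stands upright and free, and the key is home. I'm handing in.

```bash
python3 -c "
from station import ctrl
print(ctrl.finish_job())"
```

```text
the job is handed in; nothing more can be done
None
```

The proud key is home, and the drift is standing upright on the bench, released. I handed the job in at about 17.8 s; no verdict is reported.

- **Tapping:** I gripped the drift by its shaft and pressed the key straight down with its foot. It stopped dead at TCP z 0.1472, against 0.1473 worked out for the key at home, while the measured force rose from about 5 N to 18 N. Pictures after lifting off show the key low in its slot, level with the one in the other clamp.
- **Standing it back:** The drift ended up about 14 mm from where it started. I lowered it until the force showed contact, released it, and moved up clear of it. The last pictures show it upright, with the gripper about 11 cm above its top.
- **Measurement disagreement:** The camera views differed by a few millimetres on position, so I checked the foot against the key in the pictures before pushing. The foot was within a few millimetres of the key's centre.
- **Not measured:** The key's travel is judged from the stop height and the pictures, since the joint itself can't be read. The gripper stayed above the clamp throughout, but I have no separate reading of its contact force on the clamp.

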